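# Check the laboratory balance with its largest check weight

## Task

Check the balance: slide its draught cover open by the handle, take the largest of the three check weights from the tray and stand it gently in the middle of the weighing pan, inside the engraved ring, then let go and slide the cover fully shut over it. Never press the pan down to its stop, and leave the two smaller weights, the beaker and the slide box where they are.

Things in the scene. Friction and masses are not known exactly. Their poses are not given: they have to be found in the camera images.
- balance: White balance, fixed. Origin at bench level under the pan centre; display front faces its own -x. Clear walls (front, back, +y side) and a white housing (y -240 to -90 mm) enclose the pan chamber: inside 153 mm in x, y -90 to 79 mm; walls and housing 168 mm tall; rails along y at x = +-89 mm, tops at 178 mm; a 45 mm tall display foot reaches x = -160 mm.
- pan_centre (a point): Centre of the top face of the round steel weighing pan, 110 mm across, 80 mm above the bench when empty; a thin black ring 62 mm across is engraved round this point. Moves with the pan.
- pan (a joint): How far the sprung pan is pressed down, m: 0 empty, about 0.004 under the largest weight, 0.012 at its stop.
- cover (a joint): How far the draught cover is slid open, m: 0 fully shut over the chamber, 0.150 fully open. It slides level towards the balance's own -y, on to the housing, with about 2 N of friction, and stays where it is left.
- cover_handle (a point): Grip point of the black handle bar standing in the middle of the cover, on its centre line, 6 mm below its top; bar 60 mm long (balance x), 14 mm thick (y), 30 mm tall. The cover is a smoked clear plate with aluminium edges, 168 (x) by 166 mm (y); its top is 24 mm below this point (177 mm above the bench), its underside 171 mm above the bench.
- tray: Shallow black tray, fixed, 220 mm (x) by 100 mm (y), walls 20 mm high and 5 mm thick, floor 5 mm thick; origin at the centre of its underside. The three weights stand in a row along its x, about 65 mm apart, in any order.
- weight_large: The largest check weight, plain steel, 78 mm tall, about 500 g: round body 42 mm across and 37 mm tall, a short neck (20 mm across), then a round upright knob 28 mm across, straight-sided from 48 to 76 mm height (grip it about 63 mm up). Origin at the centre of its underside, z along its axis.
- weight_medium: Middle check weight, same shape, 58 mm tall, body 31 mm across, 200 g. Origin at the centre of its underside.
- weight_small: Smallest check weight, same shape, 46 mm tall, body 25 mm across, 100 g. Origin at the centre of its underside.
- beaker: Empty open glass beaker, 72 mm across the rim, 95 mm tall, standing loose beyond the tray. Origin at the centre of its underside.
- slide_box: Closed white plastic slide box, 80 by 100 mm and 35 mm high, lying loose beyond the balance. Origin at the centre of its underside.
There are look-alikes about, which are no part of the job. What is shaped like the weight_large but green or orange is not meant.

How it is judged (in metres and radians):
On the way, in this order (a step that is already met when the one before it is completed fails the run):
1. the draught cover is slid open (at least 90 mm) (value of joint cover above 0.09 m), for 0.1 s.
2. the largest weight stands released and still on the pan, within 10 mm of its centre (horizontal distance between weight_large and pan_centre below 0.01 m and z of weight_large in the frame of pan_centre between -0.004 and 0.004 m and angle between weight_large's own z axis and vertical below 0.1 rad and value of joint pan above 0.002 m and linear speed of weight_large below 0.02 m/s and contact force between the fingers and weight_large below 0.05 N), for 0.2 s.
At the end, for the whole second after the job is handed in: The largest weight stands upright, still and released on the weighing pan, its axis within 10 mm of the pan's centre, and the draught cover is shut to within 6 mm (all of step 2 and value of joint cover below 0.006 m); the robot touches nothing.
It fails at once if the pan is pressed down (nearly) to its stop: more than 10.5 mm (value of joint pan above 0.0105 m).
It fails at once if a smaller weight is shifted by more than 25 mm or knocked over (distance of any of weight_medium, weight_small from where it was at the start of the episode above 0.025 m or angle between any of weight_medium, weight_small's own z axis and vertical above 0.6 rad).
It fails at once if the beaker or the slide box is shifted by more than 25 mm, or the beaker knocked over (distance of any of beaker, slide_box from where it was at the start of the episode above 0.025 m or angle between beaker's own z axis and vertical above 0.6 rad).
It also fails if it takes over 70 s, if anything falls off the work surface, if the arm or the gripper's body presses on something with over 40 N, if the wrist force passes 120 N, or if a joint passes its speed limit or range.

## Robot

A 7-joint arm with a two-finger parallel gripper is mounted at the origin on the work surface. World frame = base frame: x ahead of the robot, y to its left, z up, the work surface at z = 0. Lengths are in mm, angles in rad, forces in N, time in s.
With the tool pointing down it reaches from about 400 to 875 mm from the base axis. Payload 4.4 kg.
Tool frame: the origin (TCP) lies between the finger pads; the fingertips stand 17 mm ahead of it and the grasp point (between the pads) lies 2 mm behind it; z points along the fingers, y is the line along which they close (so a half turn about z gives the same grasp; the last joint's range is limited). The gripper opens to 85 mm and grips with 20 to 120 N. Pads are 22 mm wide; open, the fingers measure 114 mm over their backs; the gripper's body (76 mm by 85 mm) begins 54 mm behind the grasp point. The pads swing forward as they close: fully open they stand 13 mm farther back than shut.
Start: joints at [-1.35, 0.628, 0.038, 1.517, -0.027, 0.996, -0.02], TCP at [183.851, 623.471, 248.313] pointing down, gripper open.
Joint ranges: [-3.06, 3.06], [-0.37, 2.12], [-1.25, 1.32], [0.18, 2.47], [-1.1, 4.24], [0.23, 1.98], [-2.94, 2.94]. Speed limits (rad/s): [2.57, 2.57, 3.14, 3.14, 3.14, 3.14, 3.14].

## Interface

Orientations are given as [roll, pitch, yaw] about the fixed x, y, z axes, in that order (R = Rz(yaw) Ry(pitch) Rx(roll)).
In Python, from cell import sensors, get_image, ctrl gives the robot as it stands.
- The arm moves only by the tool send_rows, never from a script. Its argument "series" is a list of rows, each a list of 3 entries, a list of its own where there are three numbers: the finger opening in mm, from 0 to 85.4, then the shift along the world's x, y, z in units of 60 mm (1.0 is 60 mm), then the turn, a rotation vector about the world's x, y, z in units of 5 degrees (1.0 is 5 degrees). A call has 1 to 8 rows; each row shifts and turns the commanded pose from where the row before left it; what a row does not reach is not made up. A row lasts 1/8 s, in which the tool goes at most 62.5 mm and 10.7 degrees, less where a joint would pass 70% of its speed; a pose out of reach is approached as far as the arm can. A call is refused whole if a number of a shift passes 1 or a number of a turn 1, either way. A call with a gripper value outside its range is refused whole. The fingers move at their own pace and stop on an object; the grip force is fixed at half the most. Time passes only in rows, so rows that do not move let the fingers close. It gives the time, the measured TCP pose, the force, the opening and the grip force at its end, in the units of the state.
- sensors.read_state(): the state, without advancing time (a new reading comes with each control period).
- get_image(name): name is "scene" or "top" or "wrist"; returns a dict with "img" (420x560x3 uint8, red, green, blue), "depth" (420x560 float32, mm along the optical axis (not along the pixel's ray), 0 where there is no reading), "vfov" (degrees; the focal length in pixels is half the picture's height over the tangent of half this angle, whatever the lens; pixels are square), "cx", "cy" (the principal point, pixels), "world_to_cam" (4x4, takes a point from world to camera coordinates). Camera axes: x right, y down, z forward; pixel columns grow to the right and rows downward; lengths in mm; the calibration is good to about 2 mm. A picture is of the moment at which its call begins.
- ctrl.finish_job(): hands the job in; it is judged then, once.
The state is a dict: "clock": time; "qpos": joint angles; "qd": joint speeds; "tau": joint torques, N m; "eef_pos": TCP position; "tool_rot": TCP orientation; "force": force on the tool from outside, world axes, zero at the start; "torque": the same for the moment, N m; "width": finger opening in mm; "gripper_force": force on a finger pad.
Only numpy, scipy, OpenCV 4.12 (cv2) and the standard library are available. Lean on these libraries where they do the work, as an engineer would, in place of code of your own. Each camera call takes 0.05 s, during which the arm holds its last target. There are 200 camera calls.

## Working session

There is one attempt and no reset: what is moved stays moved. The work goes in short steps, Python scripts to look and compute and a tool call to move; the robot and the scene stay as the last step left them, time stands still between calls to the robot, and variables do not carry over. Pictures are saved under pics/ and viewed, at most 10 in all, crops included, and the job is handed in when it is done.

Besides the shell and the picture viewer there is one more tool, called after "Call:" by a JSON object that holds its "fn" and its "kwargs". send_rows: Moves the arm, as the interface text tells. Its arguments: {"type":"object","properties":{"series":{"type":"array"}},"required":["series"]}

```bash
mkdir -p pics
cat > h.py <<'E'
import numpy as np, cv2
from cell import sensors, get_image, ctrl
def K(d):
    f=d["img"].shape[0]/2/np.tan(np.radians(d["vfov"])/2); return f,d["cx"],d["cy"]
def ray(d,u,v):
    f,cx,cy=K(d); T=np.linalg.inv(np.array(d["world_to_cam"]))
    return T[:3,3], T[:3,:3]@np.array([(u-cx)/f,(v-cy)/f,1])
def plane(d,u,v,z):
    o,r=ray(d,u,v); return o+r*(z-o[2])/r[2]
def cloud(d):
    f,cx,cy=K(d); D=d["depth"]; v,u=np.indices(D.shape)
    P=np.stack([(u-cx)/f*D,(v-cy)/f*D,D],-1); T=np.linalg.inv(np.array(d["world_to_cam"]))
    W=P@T[:3,:3].T+T[:3,3]; W[D<=0]=np.nan; return W
def proj(d,p):
    f,cx,cy=K(d); c=np.array(d["world_to_cam"])@np.append(p,1); return f*c[0]/c[2]+cx,f*c[1]/c[2]+cy
def save(d,n): cv2.imwrite(f"pics/{n}.png",d["img"][:,:,::-1])
E
python3 - <<'E'
from h import *
for n in("scene","top"):
    d=get_image(n); save(d,n+"0"); print(n,K(d),np.linalg.inv(d["world_to_cam"])[:3].round(2).tolist()); np.savez(n+"0.npz",**d)
print(sensors.read_state())
E
```

```text
scene (np.float64(458.39242544528815), 277.1715158021469, 208.45960098095767) [[-0.74, 0.57, -0.36, 903.01], [0.67, 0.64, -0.38, 418.82], [0.01, -0.52, -0.85, 830.52]]
top (np.float64(389.1312282782899), 278.88368524473964, 211.49236056942934) [[0.01, -1.0, 0.08, 531.37], [-1.0, -0.01, 0.01, 98.92], [-0.0, -0.08, -1.0, 876.89]]
{'clock': 0.1, 'qpos': array([-1.34980174,  0.62926881,  0.03843374,  1.51825491, -0.0270014 ,
        0.99632396, -0.01998961]), 'qd': array([ 0.00030556, -0.00172791, -0.00033177, -0.00251607,  0.00054557,
        0.00063865,  0.00130943]), 'tau': array([ 2.90041462e-03, -5.64521527e+01,  1.23059817e+00, -1.93970776e+01,
        1.13442406e-02,  5.47551666e-03, -1.95518055e-05]), 'eef_pos': array([183.6843437 , 622.94985098, 247.47518286]), 'tool_rot': array([-3.13985519e+00,  1.06419560e-05,  2.85481692e+00]), 'force': array([-0.18212031,  0.0124421 ,  0.60644323]), 'torque': array([0.03100789, 0.00680953, 0.01969903]), 'gripper_force': 0.0, 'width': 85.22539772366046}
```

View pics/top0.png

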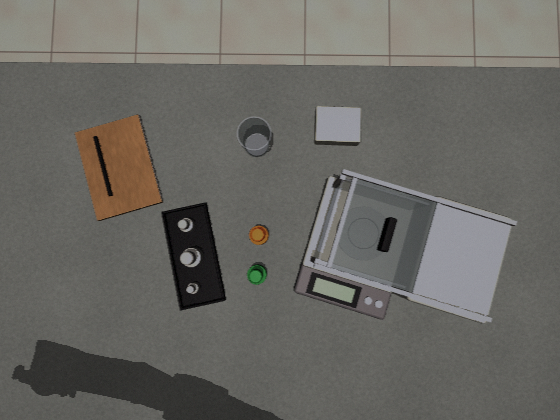

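View pics/scene0.png

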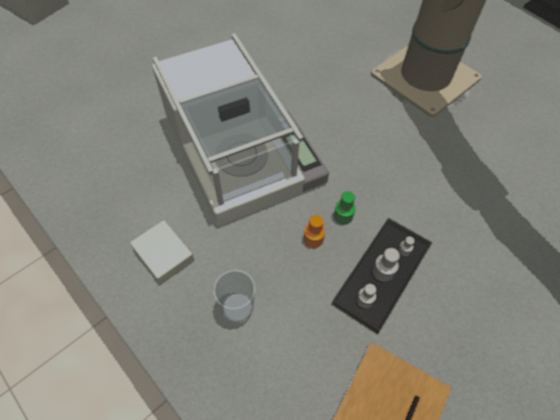

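The top view shows the tray with the three weights (large at about (190,258)), decoys at (258,235) and (257,273), the balance pan ring at (365,234) and the handle at (387,234).

Run:
```python
from h import *
d=dict(np.load("top0.npz")); s=dict(np.load("scene0.npz"))
W=cloud(d); Ws=cloud(s)
hsv=cv2.cvtColor(d["img"],cv2.COLOR_RGB2HSV)
# handle: dark near (387,234)
def blob(m,box):
    u0,v0,u1,v1=box; k=np.zeros(m.shape,np.uint8); k[v0:v1,u0:u1]=m[v0:v1,u0:u1]
    c=max(cv2.findContours(k,0,2)[0],key=cv2.contourArea); return c
c=blob((hsv[...,2]<45).astype(np.uint8),(370,205,405,262)); print("handle px",cv2.minAreaRect(c))
r=cv2.minAreaRect(c); B=cv2.boxPoints(r); print(np.array([plane(d,*p,207) for p in B]).round(1).tolist()); print("c",plane(d,*r[0],207))
M=(np.abs(W[...,2]-207)<6); M[:, :370]=0; M[:,410:]=0
P=W[M]; print("depth handle",len(P),np.nanmedian(P,0))
# weight knob tops by depth
for z,n in((83,'L'),(63,'M'),(51,'S')):
    M=(np.abs(W[...,2]-z)<3); v,u=np.where(M); k=(u>160)&(u<225)&(v>200)&(v<310)
    print(n,k.sum(),W[v[k],u[k]].mean(0).round(1),u[k].mean(),v[k].mean())
    M=(np.abs(Ws[...,2]-z)<3); v,u=np.where(M); k=(u>330)&(u<430)&(v>220)&(v<330)
    print(' scene',k.sum(),np.median(Ws[v[k],u[k]],0).round(1),u[k].mean(),v[k].mean())
c=blob((hsv[...,2]<40).astype(np.uint8),(155,195,232,315)); r=cv2.minAreaRect(c); print("tray",r)
B=np.array([plane(d,*p,20) for p in cv2.boxPoints(r)]); print(B.round(1).tolist(),B.mean(0))
# balance housing top corners / rails
for p in((515,222),(488,320),(437,203),(411,293),(345,172),(308,264)): print(p,plane(d,*p,178).round(1),W[p[1],p[0]].round(0))
print("ring",plane(d,365,234,80))
g=cv2.resize(d["img"][160:330,285:525],None,fx=3.3,fy=3.3,interpolation=2); cv2.imwrite("pics/crop.png",g[:,:,::-1])
```

```text
handle px ((386.5000305175781, 234.0), (11.126204490661621, 35.1642951965332), 15.945395469665527)
[[524.9, -64.8, 207.0], [583.2, -81.8, 207.0], [578.1, -100.2, 207.0], [520.0, -83.0, 207.0]]
c [551.44658023 -82.41874112 207.        ]
depth handle 296 [551.45451235 -85.04800944 206.43434212]
L 136 [501.5 291.3  82.6] 185.8014705882353 257.79411764705884
 scene 154 [501.9 293.3  82.4] 391.77272727272725 254.63636363636363
M 71 [563.1 304.3  62.3] 182.9718309859155 227.81690140845072
 scene 111 [569.2 306.5  62.3] 374.02702702702703 283.0450450450451
S 43 [452.2 290.7  50.5] 189.02325581395348 280.95348837209303
 scene 60 [437.4 292.1  50.4] 399.03333333333336 253.6
tray ((193.13140869140625, 255.7623748779297), (100.3108901977539, 47.29970169067383), 78.51800537109375)
[[600.5, 367.1, 20.0], [622.8, 265.1, 20.0], [408.9, 215.5, 20.0], [387.4, 315.4, 20.0]] [504.92910385 290.77373913  20.        ]
(515, 222) [ 576.9 -320.6  178. ] [ 577. -321.  178.]
(488, 320) [ 403.8 -266.8  178. ] [ 404. -267.  178.]
(437, 203) [ 609.3 -181.7  178. ] [ 609. -182.  177.]
(411, 293) [ 448.7 -132.5  178. ] [ 448. -133.  175.]
(345, 172) [663.8 -16.1 178. ] [664. -16. 177.]
(308, 264) [497.1  49.9 178. ] [491.  41.  57.]
ring [554.66796862 -72.93397327  80.        ]
```

View pics/crop.png

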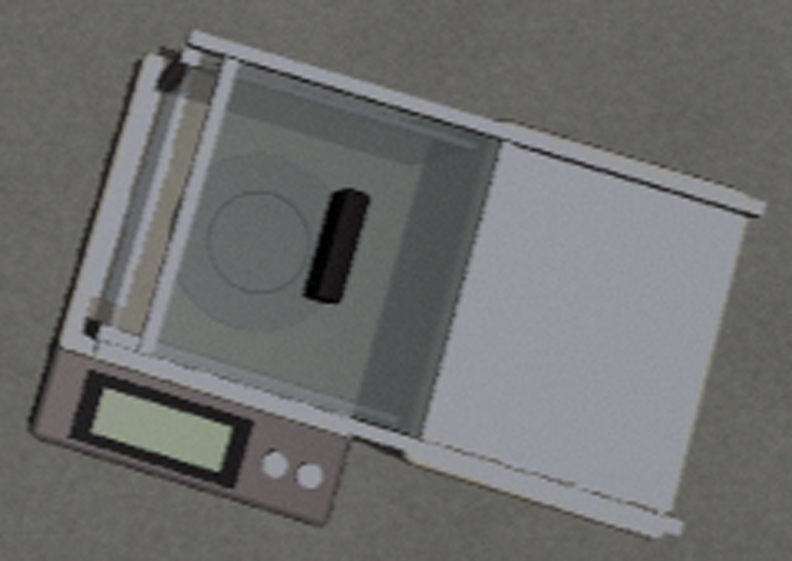

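The crop confirms the cover is about 15 mm open (cover centre handle at world (551,-84), pan ring at about (556,-70)); the balance's y axis matches the tool's closing line, so no turn is needed. Moving above the handle.

Call:
{"fn": "send_rows", "kwargs": {"series": [[60, [0.2, -0.4, 0], [0, 0, 0]], [60, [0.44, -0.84, 0], [0, 0, 0]], [60, [0.44, -0.84, 0], [0, 0, 0]], [60, [0.44, -0.84, 0], [0, 0, 0]], [60, [0.44, -0.84, 0], [0, 0, 0]], [60, [0.44, -0.84, 0], [0, 0, 0]], [60, [0.44, -0.84, 0], [0, 0, 0]], [60, [0.44, -0.84, 0], [0, 0, 0]]]}}

```text
clock: 1.1
eef_pos: [381.2, 245.0, 248.3]
tool_rot: [3.142, 0.0, 2.855]
force: [1.5, 0.3, 0.1]
width: 60.2
gripper_force: 0.0
```

Call:
{"fn": "send_rows", "kwargs": {"series": [[60, [0.44, -0.84, 0], [0, 0, 0]], [60, [0.44, -0.84, 0], [0, 0, 0]], [60, [0.44, -0.84, 0], [0, 0, 0]], [60, [0.44, -0.84, 0], [0, 0, 0]], [60, [0.44, -0.84, 0], [0, 0, 0]], [60, [0.44, -0.84, 0], [0, 0, 0]], [60, [0.2, -0.4, 0], [0, 0, 0]], [60, [0, 0, 0], [0, 0, 0]]]}}

```text
clock: 2.1
eef_pos: [551.2, -82.4, 247.8]
tool_rot: [-3.14, -0.0, 2.85]
force: [0.2, 0.8, -0.1]
width: 60.6
gripper_force: 0.0
```

Call:
{"fn": "send_rows", "kwargs": {"series": [[60, [0, -0.03, -0.2], [0, 0, 0]], [60, [0, 0, -0.2], [0, 0, 0]], [60, [0, 0, -0.2], [0, 0, 0]], [60, [0, 0, -0.18], [0, 0, 0]], [30, [0, 0, 0], [0, 0, 0]], [10, [0, 0, 0], [0, 0, 0]], [10, [0, 0, 0], [0, 0, 0]], [10, [0, 0, 0], [0, 0, 0]]]}}

```text
clock: 3.1
eef_pos: [551.2, -82.1, 202.1]
tool_rot: [-3.141, 0.001, 2.854]
force: [-1.4, -1.2, 4.2]
width: 12.9
gripper_force: 60.0
```

Call:
{"fn": "send_rows", "kwargs": {"series": [[10, [-0.05, -0.17, 0], [0, 0, 0]], [10, [-0.1, -0.35, 0], [0, 0, 0]], [10, [-0.1, -0.35, 0], [0, 0, 0]], [10, [-0.1, -0.35, 0], [0, 0, 0]], [10, [-0.1, -0.35, 0], [0, 0, 0]], [10, [-0.1, -0.35, 0], [0, 0, 0]], [10, [-0.05, -0.16, 0], [0, 0, 0]], [10, [0, 0, 0], [0, 0, 0]]]}}

```text
clock: 4.1
eef_pos: [514.1, -208.4, 202.1]
tool_rot: [-3.14, 0.0, 2.853]
force: [-2.9, -1.4, 6.9]
width: 12.8
gripper_force: 60.6
```

Call:
{"fn": "send_rows", "kwargs": {"series": [[40, [0, 0, 0], [0, 0, 0]], [50, [0, 0, 0], [0, 0, 0]], [60, [0, 0, 0.3], [0, 0, 0]], [60, [0, 0, 0.6], [0, 0, 0]], [60, [0, 0.5, 0.3], [0, 0, 0]], [60, [0, 0.9, 0], [0, 0, 0]], [60, [0, 0.9, 0], [0, 0, 0]], [60, [0, 0.9, 0], [0, 0, 0]]]}}

```text
clock: 5.1
eef_pos: [515.0, -12.4, 273.5]
tool_rot: [3.141, 0.0, 2.855]
force: [1.3, 0.3, 0.4]
width: 60.1
gripper_force: 0.0
```

Call:
{"fn": "send_rows", "kwargs": {"series": [[60, [0, 0.9, 0], [0, 0, 0]], [60, [0, 0.9, 0], [0, 0, 0]], [60, [0, 0.9, 0], [0, 0, 0]], [60, [0, 0.9, 0], [0, 0, 0]], [60, [-0.1, 0.9, 0], [0, 0, 0]], [60, [-0.1, 0.4, 0], [0, 0, 0]], [60, [0, 0, 0], [0, 0, 0]]]}}

```text
clock: 5.98
eef_pos: [501.8, 282.5, 273.0]
tool_rot: [3.141, -0.001, 2.86]
force: [-0.3, -1.0, -1.1]
width: 59.9
gripper_force: 0.0
```

Run:
```python
from h import *
print(sensors.read_state()["eef_pos"])
for n in("top","wrist","scene"):
    d=get_image(n); save(d,n+"1"); np.savez(n+"1.npz",**d)
d=dict(np.load("wrist1.npz")); print(K(d),np.linalg.inv(d["world_to_cam"]).round(2).tolist())
t=dict(np.load("top1.npz"))["img"][140:340,265:525]; w=d["img"]
a=cv2.resize(t,None,fx=2,fy=2,interpolation=2); b=cv2.resize(w,(280,210)); s=cv2.resize(dict(np.load("scene1.npz"))["img"],(280,210))
o=np.zeros((420,800,3),np.uint8); o[:400,:520]=a; o[:210,520:]=b; o[210:,520:]=s
cv2.imwrite("pics/m1.png",o[:,:,::-1])
```

```text
[501.79844266 282.47455745 273.03994208]
(np.float64(344.8637556601626), array(280.31618837), array(207.32181344)) [[0.28, 0.92, 0.26, 437.1], [0.96, -0.27, -0.08, 298.03], [-0.0, 0.27, -0.96, 398.56], [0.0, 0.0, 0.0, 1.0]]
```

View pics/m1.png

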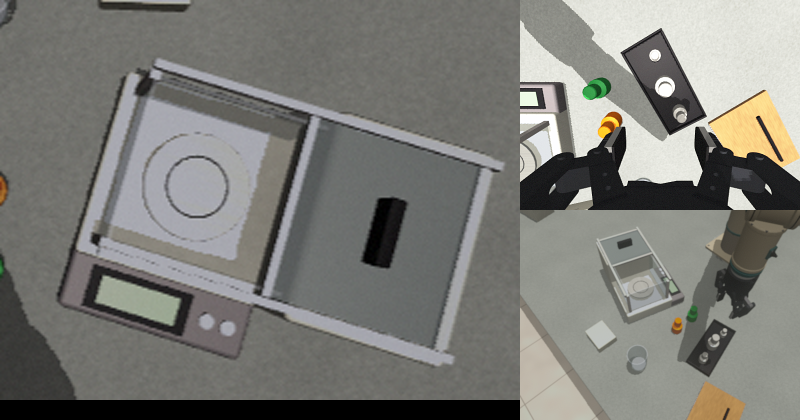

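The montage shows the cover open, with the ring at top pixel (363.5,233), and the tray with the large weight in the middle of its row in the wrist view, close to the fingers. I now refine the weight and the ring.

Run:
```python
from h import *
for n in("wrist","scene","top"):
    d=dict(np.load(n+"1.npz")); W=cloud(d)
    M=(np.abs(W[...,2]-83)<4)&(np.hypot(W[...,0]-503,W[...,1]-291)<30)
    if not M.any(): print(n,"none"); continue
    c=max(cv2.findContours(M.astype(np.uint8),0,2)[0],key=cv2.contourArea); (u,v),r=cv2.minEnclosingCircle(c); m=cv2.moments(c)
    u,v=m['m10']/m['m00'],m['m01']/m['m00']
    print(n,M.sum(),plane(d,u,v,83).round(1),W[M].mean(0).round(1),"size",(W[M].max(0)-W[M].min(0)).round(1))
d=dict(np.load("top1.npz")); g=cv2.cvtColor(d["img"],cv2.COLOR_RGB2GRAY)
x0,y0=330,200; s=4
q=cv2.resize(g[y0:266,x0:398],None,fx=s,fy=s,interpolation=cv2.INTER_CUBIC)
b=cv2.adaptiveThreshold(q,255,0,cv2.THRESH_BINARY_INV,41,12)
for c in cv2.findContours(b,1,2)[0]:
    if len(c)>60:
        e=cv2.fitEllipse(c); 
        if 120<sum(e[1])/2<360 and max(e[1])/min(e[1])<1.15:
            u,v=[(t+.5)/s-.5 for t in e[0]]; u+=x0; v+=y0
            P=plane(d,u,v,80); print("ring",(u,v),np.array(e[1])/s,P.round(1), "diam mm",sum(e[1])/2/s*(plane(d,u+1,v,80)-P)[1])
W=cloud(d); print(W[233,363],W[233,350])
```

```text
wrist 670 [498.5 290.   83. ] [498.7 290.   82.5] size [27.2 27.2  5.5]
scene 167 [502.1 293.3  83. ] [501.7 293.3  82.3] size [26.4 27.1  7.3]
top 116 [503.9 290.4  83. ] [503.7 290.6  82.4] size [24.1 24.5  6.5]
ring (363.0457229614258, 232.99561309814453) [31.71888924 32.38657379] [556.7 -69.   80. ] diam mm -65.42745796500776
ring (360.5435543060303, 232.95867156982422) [49.14012527 52.47660065] [556.7 -63.8  80. ] diam mm -103.71943391437836
[556.64978372 -68.82923123  80.15563332] [556.28506993 -42.22843873  80.52386872]
```

Call:
{"fn": "send_rows", "kwargs": {"series": [[60, [0, 0.15, -0.3], [0, 0, 0]], [60, [0, 0, -0.6], [0, 0, 0]], [60, [0, 0, -0.6], [0, 0, 0]], [60, [0, 0, -0.6], [0, 0, 0]], [60, [0, 0, -0.5], [0, 0, 0]], [60, [0, 0, -0.4], [0, 0, 0]], [60, [0, 0, -0.3], [0, 0, 0]], [60, [0, 0, -0.15], [0, 0, 0]]]}}

```text
clock: 7.12
eef_pos: [502.6, 288.1, 65.1]
tool_rot: [-3.14, -0.001, 2.854]
force: [-0.0, 0.0, -0.3]
width: 59.9
gripper_force: 0.0
```

Call:
{"fn": "send_rows", "kwargs": {"series": [[60, [0, 0, 0], [0, 0, 0]], [50, [0, 0, 0], [0, 0, 0]], [42, [0, 0, 0], [0, 0, 0]], [34, [0, 0, 0], [0, 0, 0]], [24, [0, 0, 0], [0, 0, 0]], [24, [0, 0, 0], [0, 0, 0]], [24, [0, 0, 0], [0, 0, 0]]]}}

```text
clock: 8.0
eef_pos: [503.5, 289.3, 67.1]
tool_rot: [3.14, 0.001, 2.855]
force: [-1.0, 1.5, 5.8]
width: 26.7
gripper_force: 58.9
```

Call:
{"fn": "send_rows", "kwargs": {"series": [[24, [0, 0, 0.1], [0, 0, 0]], [24, [0, 0, 0.3], [0, 0, 0]], [24, [0, 0, 0.6], [0, 0, 0]], [24, [0, 0, 0.7], [0, 0, 0]], [24, [0, 0, 0.7], [0, 0, 0]], [24, [0, 0, 0.7], [0, 0, 0]], [24, [0, 0, 0.5], [0, 0, 0]], [24, [0, 0, 0.2], [0, 0, 0]]]}}

```text
clock: 9.0
eef_pos: [503.3, 288.6, 296.8]
tool_rot: [3.14, 0.002, 2.854]
force: [0.3, 0.4, -5.7]
width: 26.4
gripper_force: 59.9
```

Run:
```python
from h import *
s=sensors.read_state(); print(s["eef_pos"],s["force"],s["width"])
for n in("scene",):
    d=get_image(n); save(d,n+"2"); W=cloud(d); p=s["eef_pos"]
    M=(np.hypot(W[...,0]-p[0],W[...,1]-p[1])<32)&(W[...,2]<p[2]-24)&(W[...,2]>p[2]-80)
    P=W[M]; print(n,len(P), (P.min(0)-p).round(1),(P.max(0)-p).round(1))
u,v=map(int,proj(d,p)); g=cv2.resize(d["img"][max(v-80,0):v+120,max(u-100,0):u+100],None,fx=2.5,fy=2.5); cv2.imwrite("pics/g.png",g[:,:,::-1])
```

```text
[503.31591046 288.5585512  296.76398344] [ 0.29594061  0.44897657 -5.72092943] 26.395058274544752
scene 546 [ -8.  -17.5 -63.7] [ 19.2  23.6 -24. ]
```

View pics/g.png

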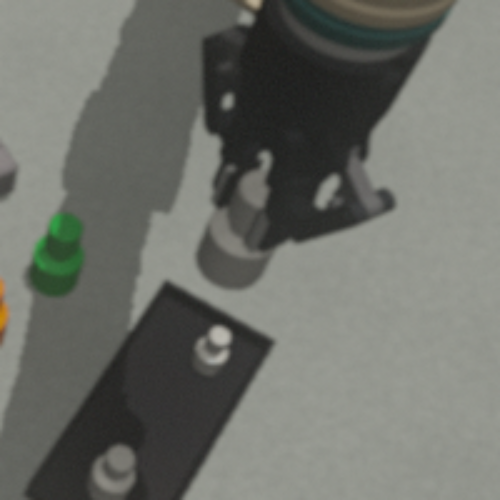

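The weight hangs upright in the fingers; both smaller weights still stand in the tray. Carrying it over the pan.

Call:
{"fn": "send_rows", "kwargs": {"series": [[24, [0.05, -0.3, 0], [0, 0, 0]], [24, [0.12, -0.8, 0], [0, 0, 0]], [24, [0.14, -0.95, 0], [0, 0, 0]], [24, [0.14, -0.95, 0], [0, 0, 0]], [24, [0.14, -0.95, 0], [0, 0, 0]], [24, [0.14, -0.95, 0], [0, 0, 0]], [24, [0.12, -0.75, 0], [0, 0, 0]], [24, [0.05, -0.33, 0], [0, 0, 0]]]}}

```text
clock: 10.05
eef_pos: [555.2, -75.6, 292.8]
tool_rot: [-3.138, -0.003, 2.848]
force: [0.1, -0.5, -5.5]
width: 26.3
gripper_force: 60.1
```

Call:
{"fn": "send_rows", "kwargs": {"series": [[24, [0, 0, 0], [0, 0, 0]], [24, [0, 0, -0.2], [0, 0, 0]], [24, [0, 0, -0.4], [0, 0, 0]], [24, [0, 0, -0.5], [0, 0, 0]], [24, [0, 0, -0.3], [0, 0, 0]], [24, [0, 0, -0.1], [0, 0, 0]], [24, [0, 0, 0], [0, 0, 0]], [24, [0, 0, 0], [0, 0, 0]]]}}

```text
clock: 11.05
eef_pos: [557.7, -69.7, 205.3]
tool_rot: [3.141, 0.002, 2.855]
force: [0.2, -0.0, -5.9]
width: 26.7
gripper_force: 60.1
```

Run:
```python
from h import *
from scipy.optimize import least_squares
s=sensors.read_state(); p=s["eef_pos"]; print(p,s["force"],s["width"])
for n in("scene","top","wrist"):
    d=get_image(n); np.savez(n+"3.npz",**d); W=cloud(d)
    M=(np.hypot(W[...,0]-p[0],W[...,1]-p[1])<32)&(W[...,2]<p[2]-30)&(W[...,2]>p[2]-57)
    P=W[M]
    if len(P)<30: print(n,len(P)); continue
    r=least_squares(lambda c:np.hypot(P[:,0]-c[0],P[:,1]-c[1])-21,p[:2],loss="soft_l1"); print(n,len(P),r.x-p[:2],np.std(r.fun),P.min(0)-p)
a=dict(np.load("top3.npz"))["img"][140:340,265:525]; b=dict(np.load("scene3.npz"))["img"]
o=np.zeros((600,800,3),np.uint8); o[:308,:400]=cv2.resize(a,(400,308)); o[:300,400:]=cv2.resize(b,(400,300)); o[308:600,:390]=cv2.resize(dict(np.load("wrist3.npz"))["img"],(390,292))
cv2.imwrite("pics/m3.png",o[:,:,::-1])
```

```text
[557.67306171 -69.72859297 205.26404432] [ 1.55973847e-01 -1.20166183e-03 -5.85093966e+00] 26.67357070027091
scene 209 [-3.44507552  2.7531717 ] 0.8288801723602721 [-18.04133722  -6.37937284 -56.97446348]
top 46 [-1.92687005  1.87525461] 0.2751382093506015 [-21.80498086   8.27454659 -55.90944867]
wrist 879 [-3.95239962 -0.01249642] 0.1905709108039269 [-25.34733018 -17.54447125 -56.96127025]
```

View pics/m3.png

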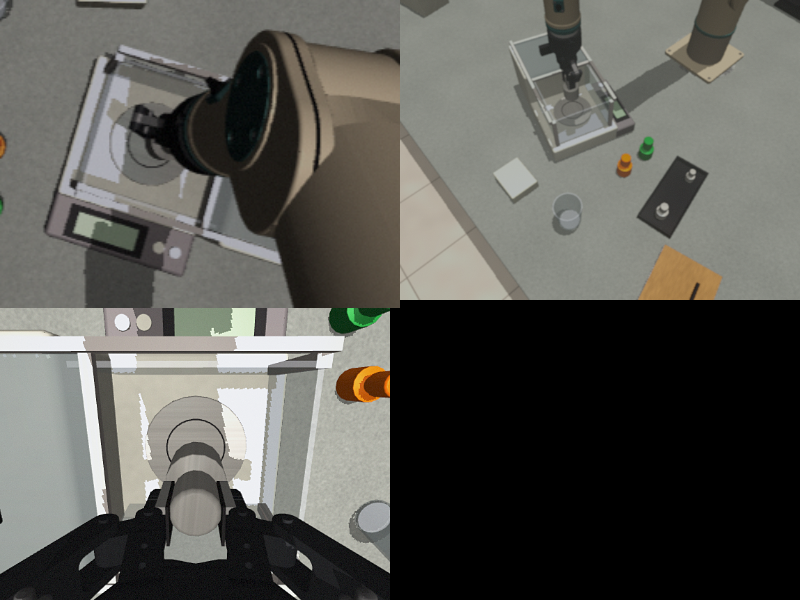

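All clear: the weight sits over the ring centre to within 2–3 mm (wrist view ring at (195,440)). Correcting by about 2 mm and lowering.

Call:
{"fn": "send_rows", "kwargs": {"series": [[24, [0.03, -0.01, -0.15], [0, 0, 0]], [24, [0, 0, -0.25], [0, 0, 0]], [24, [0, 0, -0.25], [0, 0, 0]], [24, [0, 0, -0.2], [0, 0, 0]], [24, [0, 0, -0.1], [0, 0, 0]], [24, [0, 0, -0.04], [0, 0, 0]], [24, [0, 0, 0], [0, 0, 0]], [24, [0, 0, 0], [0, 0, 0]]]}}

```text
clock: 12.2
eef_pos: [559.2, -70.8, 145.6]
tool_rot: [3.141, 0.001, 2.855]
force: [0.7, 0.1, -5.2]
width: 26.6
gripper_force: 60.2
```

Call:
{"fn": "send_rows", "kwargs": {"series": [[24, [0, 0, -0.02], [0, 0, 0]], [24, [0, 0, -0.02], [0, 0, 0]], [24, [0, 0, -0.02], [0, 0, 0]], [24, [0, 0, 0], [0, 0, 0]], [24, [0, 0, 0], [0, 0, 0]]]}}

```text
clock: 12.82
eef_pos: [558.9, -70.7, 141.6]
tool_rot: [3.142, 0.0, 2.855]
force: [0.3, 0.1, -4.7]
width: 26.5
gripper_force: 60.2
```

Call:
{"fn": "send_rows", "kwargs": {"series": [[24, [0, 0, -0.02], [0, 0, 0]], [24, [0, 0, -0.02], [0, 0, 0]], [24, [0, 0, 0], [0, 0, 0]], [24, [0, 0, 0], [0, 0, 0]]]}}

```text
clock: 13.32
eef_pos: [559.0, -70.7, 139.3]
tool_rot: [3.141, 0.0, 2.855]
force: [-0.0, 0.6, -2.5]
width: 26.4
gripper_force: 60.5
```

Call:
{"fn": "send_rows", "kwargs": {"series": [[24, [0, 0, -0.02], [0, 0, 0]], [24, [0, 0, -0.02], [0, 0, 0]], [24, [0, 0, 0], [0, 0, 0]], [24, [0, 0, 0], [0, 0, 0]]]}}

```text
clock: 13.82
eef_pos: [559.0, -70.7, 136.9]
tool_rot: [3.142, 0.0, 2.855]
force: [-0.3, 0.7, 1.2]
width: 26.0
gripper_force: 60.8
```

Call:
{"fn": "send_rows", "kwargs": {"series": [[27, [0, 0, 0], [0, 0, 0]], [29, [0, 0, 0], [0, 0, 0]], [32, [0, 0, 0], [0, 0, 0]], [38, [0, 0, 0], [0, 0, 0]], [46, [0, 0, 0], [0, 0, 0]], [54, [0, 0, 0], [0, 0, 0]], [54, [0, 0, 0], [0, 0, 0]], [54, [0, 0, 0], [0, 0, 0]]]}}

```text
clock: 14.82
eef_pos: [558.9, -70.7, 136.7]
tool_rot: [3.142, -0.0, 2.855]
force: [0.3, 0.0, -0.9]
width: 53.8
gripper_force: 0.0
```

Call:
{"fn": "send_rows", "kwargs": {"series": [[54, [0, 0, 0.1], [0, 0, 0]], [54, [0, 0, 0.3], [0, 0, 0]], [54, [0, 0, 0.5], [0, 0, 0]], [54, [0, 0, 0.6], [0, 0, 0]], [54, [0, 0, 0.5], [0, 0, 0]], [54, [0, 0, 0.2], [0, 0, 0]], [54, [0, 0, 0], [0, 0, 0]]]}}

```text
clock: 15.7
eef_pos: [559.0, -70.7, 269.1]
tool_rot: [3.141, 0.001, 2.855]
force: [-1.4, 0.0, 0.6]
width: 53.6
gripper_force: 0.0
```

Run:
```python
from h import *
from scipy.optimize import least_squares
s=sensors.read_state(); p=s["eef_pos"]; print(p,s["force"],s["width"])
q=np.array([556.7,-69.,76])
for n in("scene","wrist","top"):
    d=get_image(n); np.savez(n+"4.npz",**d); save(d,n+"4"); W=cloud(d)
    M=(np.hypot(W[...,0]-q[0],W[...,1]-q[1])<32)&(W[...,2]>82)&(W[...,2]<108)
    P=W[M]
    if len(P)>30:
        r=least_squares(lambda c:np.hypot(P[:,0]-c[0],P[:,1]-c[1])-21,q[:2],loss="soft_l1"); print(n,len(P),r.x,np.std(r.fun))
    M=(np.hypot(W[...,0]-q[0],W[...,1]-q[1])<25)&(abs(W[...,2]-154)<4); print(" knob",M.sum(),W[M].mean(0) if M.any() else "")
    # handle
    h=np.array([514,-209]); M=(np.hypot(W[...,0]-h[0],W[...,1]-h[1])<50)&(abs(W[...,2]-207)<4); print(" handle",M.sum(),np.median(W[M],0) if M.any() else "")
```

```text
[559.03145961 -70.73107335 269.11237895] [-1.41850972  0.02586759  0.64391975] 53.62056345057223
scene 145 [555.43692567 -67.77405468] 0.8718719605442732
 knob 115 [556.98351444 -65.96552451 152.49740447]
 handle 124 [ 523.67770597 -207.9477096   205.45254017]
wrist 168 [554.99836636 -70.24817621] 0.15002868374447495
 knob 1099 [553.83474607 -69.9114542  153.0816285 ]
 handle 2698 [ 511.44846649 -207.45437878  206.69128386]
top 46 [557.07001249 -68.40927988] 0.23297596506247892
 knob 114 [553.20644319 -66.44161451 153.21608214]
 handle 0
```

View pics/wrist4.png

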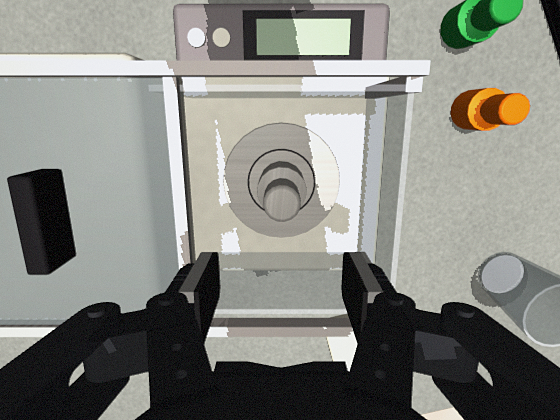

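The weight stands inside the ring (ring centre (281,181), weight centred on it), upright and released. Regripping the handle.

Call:
{"fn": "send_rows", "kwargs": {"series": [[54, [-0.1, -0.3, 0], [0, 0, 0]], [54, [-0.25, -0.8, 0], [0, 0, 0]], [54, [-0.25, -0.8, 0], [0, 0, 0]], [54, [-0.15, -0.4, 0], [0, 0, 0]], [54, [0, 0, -0.3], [0, 0, 0]], [54, [0, 0, -0.45], [0, 0, 0]], [54, [0, 0, -0.25], [0, 0, 0]], [54, [0, 0, -0.1], [0, 0, 0]]]}}

```text
clock: 16.85
eef_pos: [513.0, -209.2, 201.7]
tool_rot: [-3.141, -0.002, 2.854]
force: [-0.7, 0.8, 0.8]
width: 53.9
gripper_force: 0.0
```

Call:
{"fn": "send_rows", "kwargs": {"series": [[54, [0, 0, 0], [0, 0, 0]], [40, [0, 0, 0], [0, 0, 0]], [25, [0, 0, 0], [0, 0, 0]], [10, [0, 0, 0], [0, 0, 0]], [10, [0, 0, 0], [0, 0, 0]], [10, [0, 0, 0], [0, 0, 0]]]}}

```text
clock: 17.6
eef_pos: [514.1, -208.8, 203.4]
tool_rot: [3.142, 0.001, 2.855]
force: [-1.6, 0.8, 6.0]
width: 12.7
gripper_force: 60.0
```

Call:
{"fn": "send_rows", "kwargs": {"series": [[10, [0.05, 0.17, 0], [0, 0, 0]], [10, [0.1, 0.35, 0], [0, 0, 0]], [10, [0.1, 0.35, 0], [0, 0, 0]], [10, [0.1, 0.35, 0], [0, 0, 0]], [10, [0.1, 0.35, 0], [0, 0, 0]], [10, [0.1, 0.35, 0], [0, 0, 0]], [10, [0.08, 0.25, 0], [0, 0, 0]], [10, [0, 0, 0], [0, 0, 0]]]}}

```text
clock: 18.6
eef_pos: [553.1, -76.2, 203.4]
tool_rot: [3.14, 0.002, 2.857]
force: [0.9, 1.1, 5.3]
width: 12.6
gripper_force: 60.1
```

Call:
{"fn": "send_rows", "kwargs": {"series": [[10, [0.01, 0.04, 0], [0, 0, 0]], [10, [0.01, 0.04, 0], [0, 0, 0]], [10, [0, 0, 0], [0, 0, 0]], [10, [0, 0, 0], [0, 0, 0]]]}}

```text
clock: 19.1
eef_pos: [553.8, -73.8, 203.4]
tool_rot: [3.141, 0.002, 2.855]
force: [0.7, -0.4, 5.5]
width: 12.7
gripper_force: 60.0
```

Call:
{"fn": "send_rows", "kwargs": {"series": [[10, [0.01, 0.04, 0], [0, 0, 0]], [10, [0.01, 0.04, 0], [0, 0, 0]], [10, [0, 0, 0], [0, 0, 0]], [10, [0, 0, 0], [0, 0, 0]]]}}

```text
clock: 19.6
eef_pos: [555.2, -69.1, 203.4]
tool_rot: [3.141, 0.003, 2.855]
force: [0.3, -1.0, 5.1]
width: 12.9
gripper_force: 60.0
```

Call:
{"fn": "send_rows", "kwargs": {"series": [[10, [0.01, 0.03, 0], [0, 0, 0]], [10, [0.01, 0.03, 0], [0, 0, 0]], [10, [0, 0, 0], [0, 0, 0]], [10, [0, 0, 0], [0, 0, 0]]]}}

```text
clock: 20.1
eef_pos: [555.2, -68.9, 203.4]
tool_rot: [-3.138, 0.002, 2.853]
force: [-1.3, -7.9, 6.1]
width: 12.8
gripper_force: 60.2
```

Call:
{"fn": "send_rows", "kwargs": {"series": [[10, [-0.01, -0.04, 0], [0, 0, 0]], [30, [0, 0, 0], [0, 0, 0]], [45, [0, 0, 0], [0, 0, 0]], [54, [0, 0, 0], [0, 0, 0]], [54, [0, 0, 0.2], [0, 0, 0]], [54, [0, 0, 0.6], [0, 0, 0]], [54, [0, 0, 0.8], [0, 0, 0]], [54, [0, 0.2, 0.4], [0, 0, 0]]]}}

```text
clock: 21.1
eef_pos: [555.7, -56.9, 326.3]
tool_rot: [3.141, 0.005, 2.853]
force: [0.1, 0.4, -0.4]
width: 54.1
gripper_force: 0.0
```

Call:
{"fn": "send_rows", "kwargs": {"series": [[54, [-0.1, 0.7, 0], [0, 0, 0]], [54, [-0.1, 0.9, 0], [0, 0, 0]], [54, [-0.1, 0.9, 0], [0, 0, 0]], [54, [-0.1, 0.9, 0], [0, 0, 0]], [54, [0, 0.5, 0], [0, 0, 0]], [54, [0, 0, 0], [0, 0, 0]], [54, [0, 0, 0], [0, 0, 0]]]}}

```text
clock: 21.98
eef_pos: [530.8, 177.1, 323.1]
tool_rot: [-3.141, 0.001, 2.854]
force: [0.2, -0.4, -1.0]
width: 54.1
gripper_force: 0.0
```

Run:
```python
from h import *
s=sensors.read_state(); print(s["clock"],s["eef_pos"],s["force"])
d=get_image("top"); W=cloud(d); h=np.array([556,-69])
M=(np.hypot(W[...,0]-h[0],W[...,1]-h[1])<45)&(abs(W[...,2]-207)<4); print(M.sum(),np.median(W[M],0))
g=cv2.resize(d["img"][80:330,120:525],None,fx=1.9,fy=1.9,interpolation=2); cv2.imwrite("pics/end.png",g[:,:,::-1])
```

```text
21.975 [530.81411445 177.10551194 323.14324478] [ 0.16382094 -0.40752209 -0.9541945 ]
290 [556.43875176 -68.02488922 206.59192167]
```

View pics/end.png

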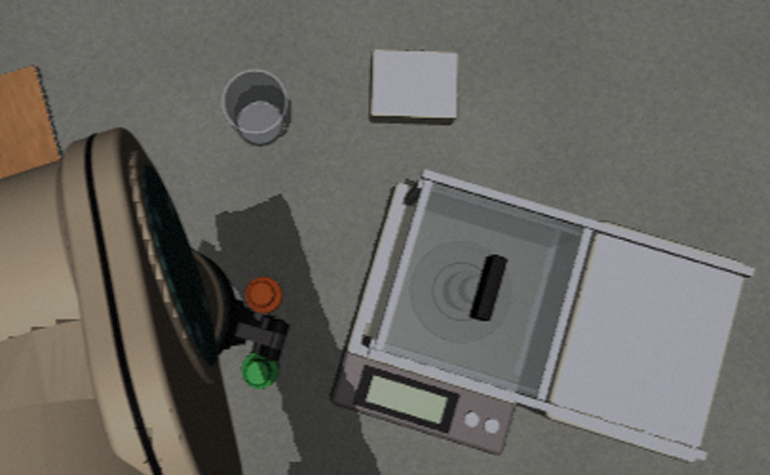

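The cover is shut: its handle (crop (488,288)) lies over the pan centre to within 1–2 mm. The weight stands in the ring under it and the beaker and slide box have not moved.

```bash
python3 -c "
from cell import ctrl
print(ctrl.finish_job())"
```

```text
the job is handed in; nothing more can be done
None
```

The largest weight stands released in the middle of the pan, inside the ring, the draught cover is shut over it, and the job is handed in at about 22 s of the 70 s allowed; no verdict came back.

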